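Stir the mixed bearing balls over the sieve

TASK

Take the stirring rod from its cup and stir the white ceramic bearing balls in the round sieve with its knob, reaching in under the wire rack, until all four small balls have dropped through the slots into the tray and the three large ones are still in the sieve. Stir gently: touch the balls only with the rod and do not press or knock the rod hard against the sieve stand. Then stand the rod back in its cup, knob down, and leave the tape, the can and the screwdriver where they are.

Things in the scene. Friction and masses are not known exactly. Their poses are not given: they have to be found in the camera images.
- sieve: Fixed sieving stand. Origin: table level, below the centre of the round sieve; z up, x from the open front to the two rack posts. Blue catch tray 210 x 210 mm, 45 mm high; above it an aluminium plate 210 x 210 x 6 mm, top at z = 70 mm; on the plate a round rim, inner radius 90 mm, wall 4 mm, top at z = 115 mm. Four slots in the plate.
- plate (a point): Centre of the round sieve, on the top face of the perforated plate (70 mm above the table).
- rack_edge (a point): Middle of the front edge of the stand's wire rack: steel rods 7 to 10 mm thick, 340 mm above the table, over the far half of the sieve. In the stand's frame it spans x = -5 to 125, y = -130 to 130 mm and stands on two 16 mm square posts at x = 125, y = +-130 mm. The front half of the sieve is open above.
- stirrer: Loose stirring rod: smooth black plastic ball-shaped knob of 30 mm diameter below, round wooden shaft of 20 mm diameter above it, then from z = 55 to 137 mm a square wooden grip 24 x 24 mm (sides along x and y). Origin: centre of the knob; z runs up the shaft. Mass about 0.11 kg. At the start it stands loosely in the holder, knob down, perhaps leaning a few degrees.
- holder: Fixed grey upright round cup on a dark disc foot (110 mm diameter, 8 mm thick). Origin: table level, on the axis. Inner radius 22 mm, wall 4 mm, inner floor at z = 14 mm, rim at z = 75 mm.
- tape: Bystander: roll of yellow tape lying flat, 104 mm across, 48 mm high; origin at the centre of its underside.
- can: Bystander: grey can, 66 mm across, 170 mm high; origin at the centre of its underside.
- driver: Bystander: screwdriver lying on the table, 200 mm long, along its x axis.
- slot0 (a point): Centre of a slot through the plate, on its top face, at x = -66, y = 0 mm in the stand's frame: 37 mm long (along x, towards the rim), 28 mm wide.
- slot1 (a point): Centre of a slot through the plate, on its top face, at x = 66, y = 0 mm in the stand's frame: 37 mm long (along x, towards the rim), 28 mm wide.
- slot2 (a point): Centre of a slot through the plate, on its top face, at x = 0, y = -66 mm in the stand's frame: 37 mm long (along y, towards the rim), 28 mm wide.
- slot3 (a point): Centre of a slot through the plate, on its top face, at x = 0, y = 66 mm in the stand's frame: 37 mm long (along y, towards the rim), 28 mm wide.
- small1: Centre of a small white ceramic bearing ball, 24 mm diameter, 23 g; starts on the plate inside the rim.
- small2: Centre of a small white ceramic bearing ball, 24 mm diameter, 23 g; starts on the plate inside the rim.
- small3: Centre of a small white ceramic bearing ball, 24 mm diameter, 23 g; starts on the plate inside the rim.
- small4: Centre of a small white ceramic bearing ball, 24 mm diameter, 23 g; starts on the plate inside the rim.
- large1: Centre of a large white ceramic bearing ball, 40 mm diameter, 107 g; starts on the plate inside the rim, and is too big for the slots (it may settle in one and block it).
- large2: Centre of a large white ceramic bearing ball, 40 mm diameter, 107 g; starts on the plate inside the rim, and is too big for the slots (it may settle in one and block it).
- large3: Centre of a large white ceramic bearing ball, 40 mm diameter, 107 g; starts on the plate inside the rim, and is too big for the slots (it may settle in one and block it).
Not all that is in view belongs to the job. There is more than one size of the holder; the job needs the smaller. Leave any purple look-alike of the stirrer alone.

How it is judged:
By the outcome, as a careful person would: the job done as asked, in the order asked, and still so for the second after the job is handed in, with the robot touching nothing.
It also fails if it takes over 72 s, if anything falls off the work surface, if the arm or the gripper's body presses on something with over 40 N, if the wrist force passes 120 N, or if a joint passes its speed limit or range.

ROBOT

A 6-joint arm with a two-finger parallel gripper is mounted at the origin on the work surface. World frame = base frame: x ahead of the robot, y to its left, z up, the work surface at z = 0. Lengths are in mm, angles in degrees, forces in N, time in s.
With the tool pointing down it reaches from about 350 to 975 mm from the base axis. Payload 17.4 kg.
Tool frame: the origin (TCP) lies at the very end of the fingers, on their centre line; the grasp point (between the pads) lies arm.grip_point_offset behind it (arm.grip_point_offset is the distance from the TCP to the grasp point, in mm); z points along the fingers, y is the line along which they close (so a half turn about z gives the same grasp; the last joint's range is limited). The gripper opens to 85 mm and grips with 20 to 120 N. Pads are 22 mm wide; open, the fingers measure 114 mm over their backs; the gripper's body (76 mm by 85 mm) begins 54 mm behind the grasp point. The pads swing forward as they close: fully open they stand 13 mm farther back than shut.
Start: joints at [62.521, 6.646, 82.598, -0, 90.757, -2.166], TCP at [288.616, 610.191, 231.303] pointing down, gripper open.
Joint ranges: [-162.19, 162.19], [-47.58, 125.68], [4.15, 143.07], [-65.23, 245.23], [0.69, 171.88], [-170.13, 170.13]. Speed limits (degrees/s): [108.29, 108.29, 127.2, 180, 180, 180].

INTERFACE

Orientations are given as a 3x3 rotation matrix whose columns are the frame's x, y, z axes.
In Python, from cell import monitor, cams, arm gives the robot as it stands.
- The arm moves only by the tool drive_tool, never from a script. Its arguments are lists of equal length, an entry for each row: "grip": the opening, from 0 (shut) to 1 (fully open); "dp": the shift along the world's x, y, z normalised to -1 to 1, where 1 is 150 mm, a list of three; "dr": the turn, a rotation vector about the world's x, y, z normalised to -1 to 1, where 1 is pi rad, a list of three. In form: {"grip": [grip, ...], "dp": [[dx, dy, dz], ...], "dr": [[rx, ry, rz], ...]}. A call has 1 to 12 rows; each row is the pose to reach, as a shift and turn from the pose commanded when the call began, turning the shorter way round; what a row does not reach only later rows make up. A row lasts 1/8 s, in which the tool goes at most 62.5 mm and 10.7 degrees, less where a joint would pass 70% of its speed; a pose out of reach is approached as far as the arm can. A call with a number of a shift or a turn outside -1 to 1 is refused whole. A call with a gripper value outside its range is refused whole. The fingers move at their own pace and stop on an object; "squeeze" is the grip in N (left out, the last holds). Time passes only in rows, so rows that repeat a pose let the fingers close. It gives the time, the measured TCP pose, the force, the opening and the grip force at its end, in the units of the state.
- monitor.sense(): the state, without advancing time (a new reading comes with each control period).
- cams.read_camera(name): name is "side" or "top" or "wrist"; returns a dict with "color" (480x640x3 uint8, red, green, blue), "intrinsics" (3x3 intrinsics, pixels), "xyz" and "rotation" of the camera in the world. Camera axes: x right, y down, z forward; pixel columns grow to the right and rows downward; lengths in mm; the calibration is good to about 2 mm. A picture is of the moment at which its call begins. There is no depth.
- arm.hand_in(): hands the job in; it is judged then, once.
The state is a dict: "t": time; "qpos": joint angles; "qd": joint speeds; "joint_efforts": joint torques, N m; "position": TCP position; "ee_rot": TCP orientation; "force": force on the tool from outside, world axes, zero at the start; "wrist_torque": the same for the moment, N m; "finger_gap": opening from 0.0 (shut) to 1.0 (fully open); "finger_force": force on a finger pad.
Only numpy, scipy, OpenCV 4.12 (cv2) and the standard library are available. Lean on these libraries where they do the work, as an engineer would, in place of code of your own. Each camera call takes 0.05 s, during which the arm holds its last target. There are 200 camera calls.

## Working session

There is one attempt and no reset: what is moved stays moved. The work goes in short steps, Python scripts to look and compute and a tool call to move; the robot and the scene stay as the last step left them, time stands still between calls to the robot, and variables do not carry over. Pictures are saved under pics/ and viewed, at most 10 in all, crops included, and the job is handed in when it is done.

Besides the shell and the picture viewer there is one more tool, called as a command line: name --argument value ..., lists and objects as JSON in quotes. drive_tool: Moves the arm, as the interface text tells. Its arguments: {"type":"object","properties":{"grip":{"type":"array","items":{"type":"number"}},"dp":{"type":"array","items":{"type":"array","items":{"type":"number"}}},"dr":{"type":"array","items":{"type":"array","items":{"type":"number"}}},"squeeze":{"type":"number"}},"required":["grip","dp","dr"]}

```bash
ls; mkdir -p pics; python3 - <<'E'
from cell import monitor,cams,arm
import cv2,numpy as np
print(arm.grip_point_offset, monitor.sense())
ims=[]
for n in ["side","top","wrist"]:
    c=cams.read_camera(n); print(n,c["intrinsics"].tolist(),np.round(c["xyz"],1).tolist(),np.round(c["rotation"],4).tolist())
    cv2.imwrite(f"pics/{n}0.png",c["color"][:,:,::-1])
E
```

```text
pics
18.700000000000003 {'t': 0.0, 'qpos': array([ 6.25214913e+01,  6.67821833e+00,  8.26369272e+01, -4.19137813e-04,
        9.07562205e+01, -2.16581908e+00]), 'qd': array([ 0.03711596, -0.00368718,  0.01337474,  0.03067905,  0.06287131,
        0.07994692]), 'joint_efforts': array([-9.79302386e-04, -7.32025838e+01, -6.32445645e+01, -1.61342332e-04,
        6.89577908e-03,  3.15582577e-05]), 'position': array([288.52421858, 610.01790735, 230.5011918 ]), 'ee_rot': array([[-9.03987827e-01,  4.27557815e-01, -5.68236971e-04],
       [ 4.27558191e-01,  9.03987149e-01, -1.10842618e-03],
       [ 3.97626430e-05, -1.24495815e-03, -9.99999224e-01]]), 'force': array([-0.05301192,  0.44065756,  0.52688954]), 'wrist_torque': array([ 0.01861738, -0.02304712,  0.05046266]), 'finger_force': 0.0, 'finger_gap': 0.9982892714664556}
side [[510.2916156364816, 0.0, 314.1237652284044], [0.0, 510.2916156364816, 242.78711618835422], [0.0, 0.0, 1.0]] [438.9, 891.4, 830.2] [[-0.9939, -0.0736, 0.0819], [-0.1095, 0.5846, -0.8039], [0.0112, -0.808, -0.5891]]
top [[460.74743828281674, 0.0, 323.4013268334056], [0.0, 460.74743828281674, 240.11702603128842], [0.0, 0.0, 1.0]] [416.8, 34.5, 1388.6] [[-0.0169, -0.9937, 0.1103], [-0.9998, 0.0175, 0.0042], [-0.0061, -0.1103, -0.9939]]
wrist [[355.2288048651952, 0.0, 323.48885849971396], [0.0, 355.2288048651952, 239.42712592468558], [0.0, 0.0, 1.0]] [214.3, 644.9, 373.2] [[0.4278, 0.8578, 0.2849], [0.9039, -0.4054, -0.1368], [-0.0019, 0.316, -0.9488]]
```

View pics/top0.png

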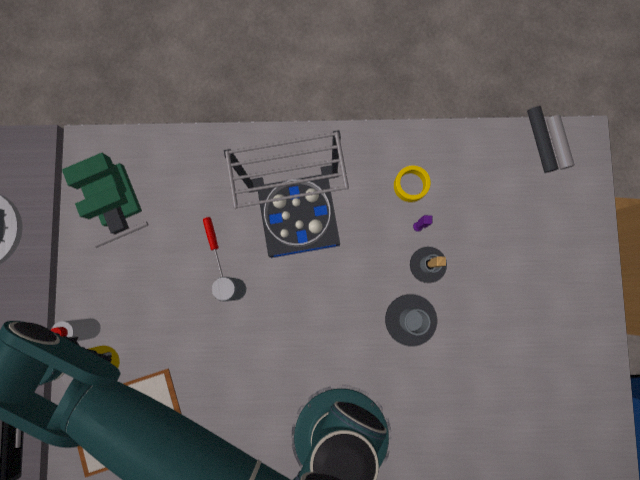

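View pics/side0.png

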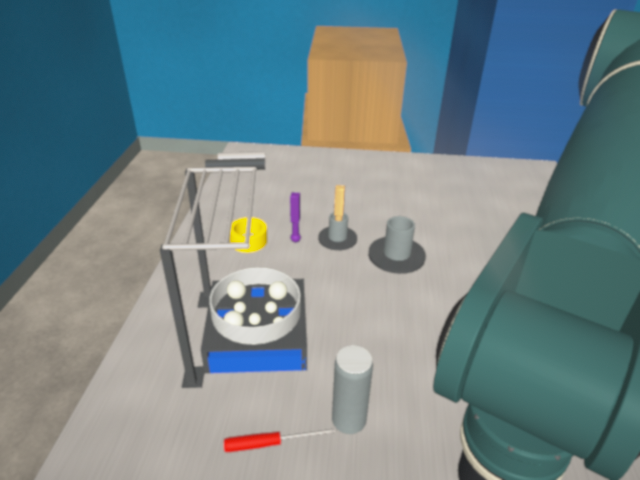

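The top view shows the sieve at about (297,212), the rack above it, the wooden stirrer in the small holder at (429,264), a larger empty holder at (413,320) and the purple look-alike at (423,223). The yellow tape is at (412,183), the can at (223,289) and the screwdriver at (212,240). The side view agrees. The job needs the smaller cup, the one with the wooden rod. I'll confirm that in an enlarged crop.

```bash
python3 - <<'E'
import cv2,numpy as np
t=cv2.imread("pics/top0.png");s=cv2.imread("pics/side0.png")
a=cv2.resize(t[120:270,215:365],(400,400),interpolation=cv2.INTER_CUBIC)
b=cv2.resize(t[205:355,375:475],(267,400),interpolation=cv2.INTER_CUBIC)[:200*2]
c=cv2.resize(s[170:280,280:430],(400,293),interpolation=cv2.INTER_CUBIC)
o=np.zeros((600,800,3),np.uint8); o[:400,:400]=a; o[:400,400:667]=b
# put side crop of holder as separate
cv2.imwrite("pics/crop1.png",o[:400,:667])
d=cv2.resize(s[260:380,190:320],(433,400),interpolation=cv2.INTER_CUBIC)
o=np.zeros((400,800,3),np.uint8);o[:,:433]=d;o[:269,433:]=cv2.resize(s[170:280,280:430],(367,269),interpolation=cv2.INTER_CUBIC)
cv2.imwrite("pics/crop2.png",o)
E
```

```text
(no output)
```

View pics/crop1.png

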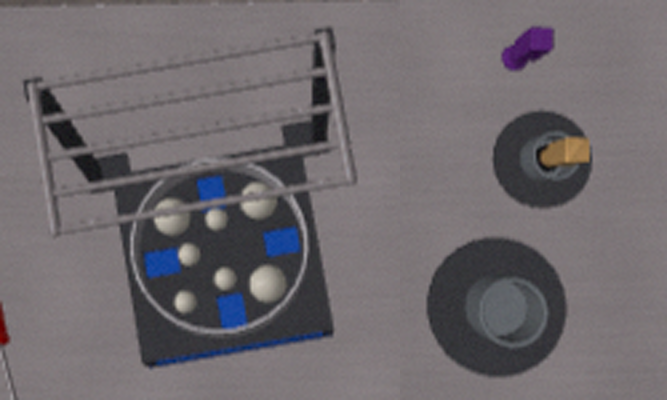

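View pics/crop2.png

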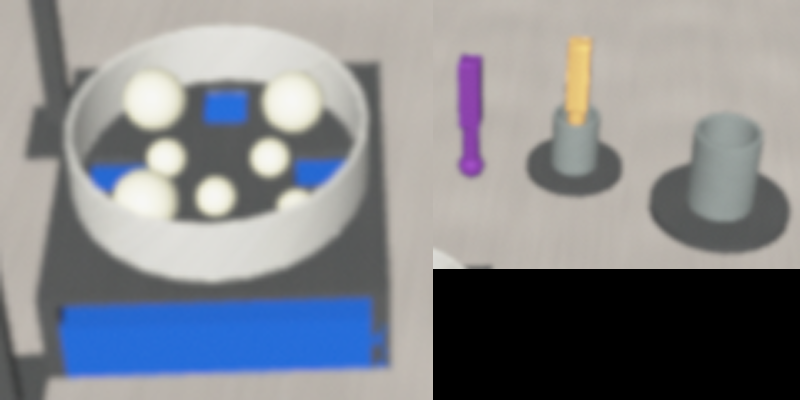

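The top crop shows:
- **Slots:** slot0 (232,311), slot1 (211,189), slot2 (282,241), slot3 (162,263).
- **Large balls:** (171,217), (258,200), (268,284).
- **Small balls:** (216,219), (189,254), (225,279), (185,302).

The candidates for the holder are the small cup with its foot at (542,159) and the large cup at (500,310). The small one fits, because its foot is narrower and it holds the wooden rod. The purple rod at (528,48) is the look-alike, so I'll leave it.

```bash
cat > h.py <<'E'
import numpy as np, json
from scipy.spatial.transform import Rotation as R
C={"top":(np.array([[460.747,0,323.4013],[0,460.747,240.117],[0,0,1]]),np.array([416.8,34.5,1388.6]),np.array([[-0.0169,-0.9937,0.1103],[-0.9998,0.0175,0.0042],[-0.0061,-0.1103,-0.9939]])),
"side":(np.array([[510.29,0,314.124],[0,510.29,242.787],[0,0,1]]),np.array([438.9,891.4,830.2]),np.array([[-0.9939,-0.0736,0.0819],[-0.1095,0.5846,-0.8039],[0.0112,-0.808,-0.5891]]))}
def ray(n,p):
    K,c,r=C[n]; d=r@np.linalg.inv(K)@[p[0],p[1],1]; return c,d
def atz(n,p,z):
    c,d=ray(n,p); return c+d*(z-c[2])/d[2]
def proj(n,P):
    K,c,r=C[n]; q=K@(r.T@(np.asarray(P,float)-c)); return q[:2]/q[2]
E
python3 - <<'E'
from h import *
np.set_printoptions(precision=1,suppress=True)
A=lambda u,v:(215+u/2.667,120+v/2.667)
B=lambda u,v:(375+(u-400)/2.67,205+v/2.667)
S=lambda u,v:(190+u/3.33,260+v/3.33)
H=lambda u,v:(280+(u-433)/2.447,170+v/2.447)
sl=[atz("top",A(*p),70) for p in [(232,311),(211,189),(282,241),(162,263)]]
for s in sl: print("slot",s)
c=np.mean(sl,0); ex=(sl[1]-sl[0])/np.linalg.norm(sl[1]-sl[0]); ey=(sl[3]-sl[2])/np.linalg.norm(sl[3]-sl[2])
yaw=np.degrees(np.arctan2(ex[1]-ey[0],ex[0]+ey[1])); print("centre",c,"yaw",yaw,np.linalg.norm(sl[1]-sl[0]),np.linalg.norm(sl[3]-sl[2]))
print("side slot3? (slot1 seen,slot2..)",atz("side",S(228,107),70))
Rz=R.from_euler('z',yaw,degrees=True)
for n,p,z in [("L",(171,217),90),("L",(258,200),90),("L",(268,284),90),("s",(216,219),82),("s",(189,254),82),("s",(225,279),82),("s",(185,302),82)]:
    w=atz("top",A(*p),z); print(n,w,Rz.inv().apply(w-c)[:2])
for f in [(155,98),(292,100),(146,195)]: w=atz("side",S(*f),90);print("sideL",w,Rz.inv().apply(w-c)[:2])
for f in [(166,158),(270,158),(215,197),(295,203)]: w=atz("side",S(*f),82);print("sideS",w,Rz.inv().apply(w-c)[:2])
print("rack edge mid px top", proj("top",c+Rz.apply([-5,0,270])), "side",proj("side",c+Rz.apply([-5,0,270])))
print("foot top",atz("top",B(542,159),8),"foot side",atz("side",H(574,165),8))
print("grip top-face top",atz("top",B(577,150),166),"side",atz("side",H(579,40),166),"side mid grip bottom", atz("side",H(577,118),90))
print("big foot",atz("top",B(497,306),8),"cup rim",atz("top",B(515,312),90), "sideRim",atz("side",H(726,132),90))
print("can",atz("top",(223,289),170),"driver",atz("top",(207,218),15),atz("top",(222,277),5),"tape",atz("top",(412,183),48))
print("purple",atz("top",(423,223),12))
E
```

```text
slot [574.4 101.6  70. ]
slot [709.1 123.   70. ]
slot [650.1  46.3  70. ]
slot [628.2 177.   70. ]
centre [640.4 112.   70. ] yaw 9.257214548029872 136.35938233537695 132.50804360648672
side slot3? (slot1 seen,slot2..) [647.2  55.   70. ]
L [674.8 164.9  90. ] [42.4 46.7]
L [691.7  71.2  90. ] [ 44.  -48.5]
L [600.3  61.8  90. ] [-47.7 -43. ]
s [673.3 117.1  82. ] [33.3 -0.2]
s [635.6 146.6  82. ] [ 0.8 34.9]
s [607.7 108.1  82. ] [-32.9   1.4]
s [583.6 151.3  82. ] [-49.8  47.9]
sideL [690.9  74.2  90. ] [ 43.7 -45.4]
sideL [601.5  65.2  90. ] [-45.9 -39.9]
sideL [675.6 162.6  90. ] [42.9 44.3]
sideS [673.4 120.8  82. ] [34.   3.4]
sideS [607.9 112.8  82. ] [-32.   6.]
sideS [635.5 151.3  82. ] [ 1.4 39.6]
sideS [585.5 150.5  82. ] [-48.   46.8]
rack edge mid px top [291.5 196.8] side [250.9 202. ]
foot top [ 490.7 -272.     8. ] foot side [ 491.2 -263.8    8. ]
grip top-face top [ 490.6 -272.   166. ] side [ 492.5 -271.6  166. ] side mid grip bottom [ 489.1 -236.2   90. ]
big foot [ 328.8 -215.4    8. ] cup rim [ 327.6 -219.    90. ] sideRim [ 329.8 -229.2   90. ]
can [427.2 306.2 170. ] driver [642.6 390.7  15. ] [464.4 346.3   5. ] tape [ 731.3 -225.3   48. ]
purple [ 616.2 -260.8   12. ]
```

The measurements fit the given geometry: opposite slots come out 136 and 133 mm apart against 132, and the two views of each ball agree. The stand is at about (640,112) with yaw 9.3°. The rod is upright in the small cup at about (491,-270).

Three of the small balls sit just inside slots 1, 3 and 0. The fourth is at the front left. I'll move to the rod now.

drive_tool --grip '[1,1,1,1]' --dp '[[0.19,-0.95,0.4],[0.19,-0.95,0.4],[0.19,-0.95,0.4],[0.19,-0.95,0.4]]' --dr '[[0,0,-0.173],[0,0,-0.173],[0,0,-0.173],[0,0,-0.173]]'

```text
t: 0.65
position: [317.7, 466.5, 292.9]
ee_rot: [[-0.55, 0.835, 0.002], [0.835, 0.55, 0.002], [0.001, 0.002, -1.0]]
force: [-0.6, 0.4, -0.3]
finger_gap: 1.001
finger_force: 0.0
```

drive_tool --grip '[1,1,1,1]' --dp '[[0.19,-0.95,0],[0.19,-0.95,0],[0.19,-0.95,0],[0.19,-0.95,0]]' --dr '[[0,0,-0.173],[0,0,-0.173],[0,0,-0.173],[0,0,-0.173]]'

```text
t: 1.15
position: [345.9, 324.8, 291.0]
ee_rot: [[-0.042, 0.999, -0.0], [0.999, 0.042, 0.0], [0.0, -0.0, -1.0]]
force: [1.0, -0.3, 0.1]
finger_gap: 0.999
finger_force: 0.0
```

drive_tool --grip '[1,1,1,1]' --dp '[[0.19,-0.95,0],[0.19,-0.95,0],[0.19,-0.95,0],[0.19,-0.95,0]]' --dr '[[0,0,-0.173],[0,0,-0.173],[0,0,-0.173],[0,0,-0.173]]'

```text
t: 1.65
position: [374.5, 182.8, 291.0]
ee_rot: [[0.478, 0.878, -0.0], [0.878, -0.478, 0.0], [-0.0, -0.0, -1.0]]
force: [0.5, -0.2, -0.3]
finger_gap: 1.001
finger_force: 0.0
```

drive_tool --grip '[1,1,1,1]' --dp '[[0.19,-0.95,0],[0.19,-0.95,0],[0.19,-0.95,0],[0.19,-0.95,0]]' --dr '[[0,0,-0.173],[0,0,-0.173],[0,0,-0.173],[0,0,-0.173]]'

```text
t: 2.15
position: [403.2, 40.5, 290.9]
ee_rot: [[0.863, 0.506, -0.001], [0.506, -0.863, 0.0], [-0.001, -0.001, -1.0]]
force: [0.8, 0.5, 0.8]
finger_gap: 0.996
finger_force: 0.0
```

drive_tool --grip '[1,1,1,1]' --dp '[[0.19,-0.95,0],[0.19,-0.95,0],[0.19,-0.95,0],[0.19,-0.95,0]]' --dr '[[0,0,-0.173],[0,0,-0.173],[0,0,-0.173],[0,0,-0.173]]'

```text
t: 2.65
position: [431.9, -101.6, 290.7]
ee_rot: [[1.0, -0.012, -0.001], [-0.012, -1.0, 0.001], [-0.001, -0.001, -1.0]]
force: [-1.1, 0.9, -0.9]
finger_gap: 1.001
finger_force: 0.0
```

```bash
cat >> h.py <<'E'
def rot(phi,th):
    p,t=np.radians([phi,th]); z=np.array([np.sin(t)*np.cos(p),np.sin(t)*np.sin(p),-np.cos(t)]); y=np.array([np.sin(p),-np.cos(p),0])
    return np.column_stack([np.cross(y,z),y,z])
def step(R0,p0,R1,p1):
    return np.round((np.array(p1)-p0)/150,3), np.round(R.from_matrix(R1@R0.T).as_rotvec()/np.pi,3)
E
python3 - <<'E'
from h import *
from cell import monitor
s=monitor.sense(); print(step(s["ee_rot"],np.array([431.1,-102.3,291.3]),rot(-29,20),[460,-252,255]),s["qpos"])
E
```

```text
(array([ 0.193, -0.998, -0.242]), array([-0.029, -0.109, -0.156])) [-1.65473635e+01 -2.33082571e+01  1.03943943e+02  1.97720197e-02
  9.94482713e+01  7.41208172e+01]
```

drive_tool --grip '[1,1,1,1,1,1]' --dp '[[0.193,-0.998,-0.242],[0.193,-0.998,-0.242],[0.193,-0.998,-0.242],[0.193,-0.998,-0.242],[0.193,-0.998,-0.242],[0.193,-0.998,-0.242]]' --dr '[[-0.029,-0.109,-0.156],[-0.029,-0.109,-0.156],[-0.029,-0.109,-0.156],[-0.029,-0.109,-0.156],[-0.029,-0.109,-0.156],[-0.029,-0.109,-0.156]]'

```text
t: 3.4
position: [460.9, -250.6, 255.3]
ee_rot: [[0.821, -0.485, 0.301], [-0.456, -0.874, -0.166], [0.343, -0.001, -0.939]]
force: [-0.1, 0.2, -0.1]
finger_gap: 1.006
finger_force: 0.0
```

```bash
python3 - <<'E'
from h import *
from cell import monitor,cams
import cv2,pickle
c=cams.read_camera("wrist"); cv2.imwrite("pics/w1.png",c["color"][:,:,::-1]); pickle.dump(c,open("w1.pkl","wb"))
K,x,r=c["intrinsics"],c["xyz"],c["rotation"]
def pj(P): q=K@(r.T@(np.array(P)-x)); return np.round(q[:2]/q[2])
print(x,pj([491,-271,166]),pj([491,-271,75]),monitor.sense()["qpos"])
E
```

```text
[ 484.37193068 -264.29031906  417.21038322] [327. 236.] [326. 239.] [-31.92993634 -25.89548245 110.60263867   1.07332363  75.24270174
  87.08454878]
```

View pics/w1.png

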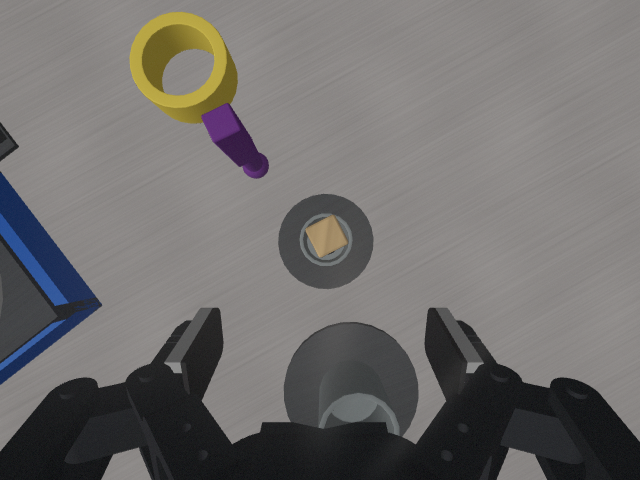

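The wrist view shows the wooden rod's top face with its centre at (326,236), in the small cup with ring centre (326,240). The face corners are at about (305,227), (336,214), (348,245) and (318,257). The grip is turned about 23° in the image. The large holder is at (355,395) and the purple rod at (235,140).

```bash
cp pics/w1.png /tmp/; python3 - <<'E'
from h import *
from cell import monitor
import pickle,cv2
c=pickle.load(open("w1.pkl","rb")); K,x,r=c["intrinsics"],c["xyz"],c["rotation"]
def az(p,z): d=r@np.linalg.inv(K)@[p[0],p[1],1]; return x+d*(z-x[2])/d[2]
im=c["color"].astype(int)
m=((im[:,:,0]-im[:,:,2])>40); m[:190]=0;m[270:]=0;m[:,:290]=0;m[:,360:]=0
ct,_=cv2.findContours(m.astype(np.uint8),cv2.RETR_EXTERNAL,cv2.CHAIN_APPROX_NONE); k=max(ct,key=cv2.contourArea)
b=cv2.boxPoints(cv2.minAreaRect(k)); print(cv2.minAreaRect(k))
w=np.array([az(p,166) for p in b]); print(np.round(w,1))
for i in range(2): e=w[i+1]-w[i]; print(np.linalg.norm(e),np.degrees(np.arctan2(e[1],e[0])))
print("rod top",w.mean(0),"cup",az((326,240),75),"foot",az((325.5,241),8))
E
```

```text
((326.1000671386719, 235.70001220703125), (32.64659118652344, 32.64659118652344), 63.43495178222656)
[[ 503.6 -259.4  166. ]
 [ 502.7 -282.5  166. ]
 [ 479.6 -281.4  166. ]
 [ 480.6 -258.4  166. ]]
23.131376342952635 -92.427686082395
23.123886112957425 177.44335307378714
rod top [ 491.61526509 -270.40632778  166.        ] cup [ 490.64440862 -270.51513115   75.        ] foot [ 491.14447521 -270.6705521     8.        ]
```

```bash
python3 - <<'E'
from h import *
R0=rot(-28.9,19.9)
from cell import monitor
s=monitor.sense(); print(s["position"])
Z=rot(-4,55)[:,2]; T=np.array([491.3,-270.5,135])+18.7*Z; P=T-95*Z
c=np.array([460.05,-252.0,255.0])
print(T,P,step(s["ee_rot"],c,rot(-4,55),P), (T-P)/150)
E
```

```text
[ 460.73705089 -250.88837051  255.2167519 ]
[ 506.580829   -271.56853966  124.27412064] [ 428.95094905 -266.14012964  178.76388209] (array([-0.207, -0.094, -0.508]), array([-0.056, -0.187,  0.135])) [ 0.51753253 -0.0361894  -0.36326508]
```

drive_tool --grip '[1,1,1,1,1,1,1]' --dp '[[-0.207,-0.094,-0.1],[-0.207,-0.094,-0.2],[-0.207,-0.094,-0.3],[-0.207,-0.094,-0.508],[-0.207,-0.094,-0.508],[-0.207,-0.094,-0.508],[-0.207,-0.094,-0.508]]' --dr '[[-0.056,-0.187,0.135],[-0.056,-0.187,0.135],[-0.056,-0.187,0.135],[-0.056,-0.187,0.135],[-0.056,-0.187,0.135],[-0.056,-0.187,0.135],[-0.056,-0.187,0.135]]'

```text
t: 4.32
position: [429.5, -266.1, 179.9]
ee_rot: [[0.573, -0.073, 0.816], [-0.044, -0.997, -0.058], [0.818, -0.002, -0.575]]
force: [0.4, 0.0, 0.2]
finger_gap: 1.003
finger_force: 0.0
```

drive_tool --grip '[1,1,1,1,1,1,0,0,0,0,0,0]' --dp '[[0.13,-0.009,-0.091],[0.26,-0.018,-0.182],[0.39,-0.027,-0.273],[0.518,-0.036,-0.363],[0.518,-0.036,-0.363],[0.518,-0.036,-0.363],[0.518,-0.036,-0.363],[0.518,-0.036,-0.363],[0.518,-0.036,-0.363],[0.518,-0.036,-0.363],[0.518,-0.036,-0.363],[0.518,-0.036,-0.363]]' --dr '[[0,0,0],[0,0,0],[0,0,0],[0,0,0],[0,0,0],[0,0,0],[0,0,0],[0,0,0],[0,0,0],[0,0,0],[0,0,0],[0,0,0]]' --squeeze 60

```text
t: 5.82
position: [506.8, -271.6, 124.6]
ee_rot: [[0.572, -0.073, 0.817], [-0.044, -0.997, -0.058], [0.819, -0.003, -0.574]]
force: [-1.2, -0.1, 3.3]
finger_gap: 0.269
finger_force: 60.7
```

drive_tool --grip '[0,0,0,0,0]' --dp '[[0,0,0.12],[0,0,0.33],[0,0,0.55],[0,0,0.767],[0,0,0.767]]' --dr '[[0,0,0],[0,0,0],[0,0,0],[0,0,0],[0,0,0]]'

```text
t: 6.45
position: [507.0, -271.8, 242.1]
ee_rot: [[0.571, -0.073, 0.818], [-0.042, -0.997, -0.06], [0.82, -0.001, -0.572]]
force: [-0.2, 0.3, -0.8]
finger_gap: 0.271
finger_force: 60.5
```

drive_tool --grip '[0,0,0,0]' --dp '[[0.02,0.15,0],[0.045,0.36,0],[0.07,0.57,0],[0.097,0.777,0]]' --dr '[[0,0,0.005],[0,0,0.012],[0,0,0.018],[0,0,0.0246]]'

```text
t: 6.95
position: [521.0, -153.9, 237.7]
ee_rot: [[0.575, 0.005, 0.818], [-0.001, -1.0, 0.006], [0.818, -0.004, -0.575]]
force: [0.4, -0.3, -1.7]
finger_gap: 0.271
finger_force: 60.5
```

drive_tool --grip '[0,0,0,0]' --dp '[[0.025,0.2,0],[0.05,0.4,0],[0.075,0.6,0],[0.097,0.777,0]]' --dr '[[0,0,0.006],[0,0,0.012],[0,0,0.018],[0,0,0.0246]]'

```text
t: 7.45
position: [535.6, -37.2, 237.7]
ee_rot: [[0.574, 0.083, 0.815], [0.045, -0.997, 0.069], [0.818, -0.003, -0.576]]
force: [0.8, 0.1, -1.9]
finger_gap: 0.27
finger_force: 60.5
```

drive_tool --grip '[0,0,0,0,0,0]' --dp '[[0.025,0.2,0],[0.05,0.4,0],[0.075,0.6,0],[0.097,0.777,0],[0.097,0.777,0],[0.097,0.777,0]]' --dr '[[0,0,0.006],[0,0,0.012],[0,0,0.018],[0,0,0.0246],[0,0,0.0246],[0,0,0.0246]]'

```text
t: 8.2
position: [550.1, 78.0, 238.2]
ee_rot: [[0.569, 0.158, 0.807], [0.089, -0.987, 0.131], [0.818, -0.003, -0.575]]
force: [-0.2, -0.2, -0.8]
finger_gap: 0.277
finger_force: 60.4
```

```bash
python3 - <<'E'
from h import *
from cell import monitor,cams
import cv2,pickle
o={}
for n in ["wrist","side","top"]:
    o[n]=cams.read_camera(n)
pickle.dump(o,open("w2.pkl","wb"))
w=o["wrist"]["color"][:,:,::-1];s=o["side"]["color"][:,:,::-1]
im=np.zeros((480,800,3),np.uint8); im[:360,:480]=cv2.resize(w,(480,360)); im[:,480:]=cv2.resize(s[200:440,180:340],(320,480),interpolation=cv2.INTER_CUBIC)
cv2.imwrite("pics/w2.png",im)
st=monitor.sense(); print(st["position"],st["force"],st["qpos"])
C0=np.array([640.8,113,0]);Rz=R.from_euler('z',9.26,degrees=True).as_matrix()
k=C0+Rz@[-110,-20,0]+[0,0,144]; print(k,[proj("side",k+[0,0,h]) for h in (0,55,137)],[proj("top",k+[0,0,h]) for h in (0,137)])
E
```

```text
[550.33490526  77.38271797 239.05507631] [-0.59032541 -0.30155194 -0.93891661] [  2.56589815 -41.24868653 130.91267763   9.19714061  35.92526784
  78.95233945]
[535.4517839   75.56000315 144.        ] [array([307.28489349, 276.42562685]), array([307.37445322, 255.58036565]), array([307.5188937, 221.961465 ])] [array([310.3318047 , 247.52188631]), array([308.3888567 , 242.17757723])]
```

View pics/w2.png

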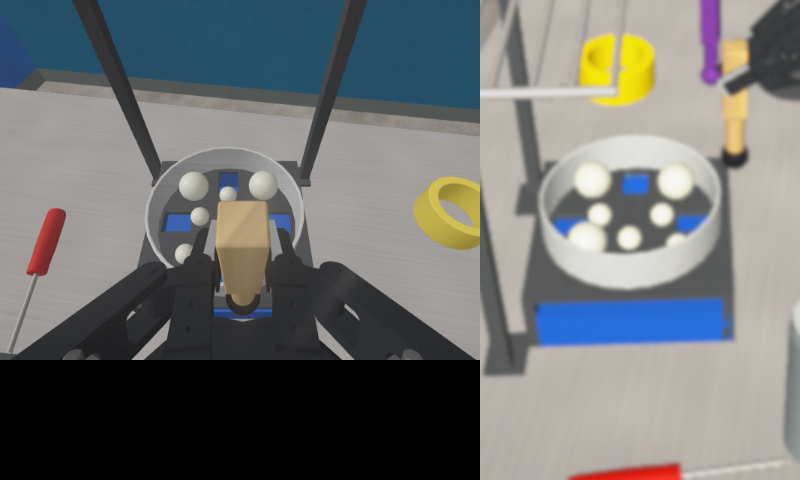

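The right panel shows the rod held upright, with the knob at (735,155) where (735,153) was predicted. The wrist panel shows slot1 at (229,181), slot3 at (178,222) and the balls undisturbed. I'll check the stand position against this view.

```bash
python3 - <<'E'
from h import *
import pickle
np.set_printoptions(precision=1,suppress=True)
c=pickle.load(open("w2.pkl","rb"))["wrist"]; K,x,r=c["intrinsics"],c["xyz"],c["rotation"]
def az(p,z): d=r@np.linalg.inv(K)@[p[0]*4/3,p[1]*4/3,1]; return x+d*(z-x[2])/d[2]
C0=np.array([640.8,113,0]);Rz=R.from_euler('z',9.26,degrees=True).as_matrix()
for n,p,z in [("slot1",(229,181),70),("slot3",(178,222),70),("L",(194,186),90),("L",(263,185),90),("s33,0",(228,194),82),("s0,35",(200,216),82),("s-49,48",(184,254),82),("riml",(146,213),115),("rimr",(303,213),115)]: print(n,(Rz.T@(az(p,z)-C0))[:2])
print("knob",az((242,298),144))
E
```

```text
slot1 [64.9  0. ]
slot3 [-1.8 65.6]
L [42.2 46.1]
L [ 43.3 -47.8]
s33,0 [34.2  0. ]
s0,35 [ 0.5 35.2]
s-49,48 [-50.   49.4]
riml [-13.3  92.3]
rimr [-14.1 -89.9]
knob [533.  76. 144.]
```

The stand position is confirmed to within about 1 mm. Next I enter over the centre, lower the knob to about 3 mm above the plate, and push the first ball toward slot1.

drive_tool --grip '[0,0,0,0,0,0,0,0,0,0]' --dp '[[0.15,0.052,-0.02],[0.35,0.124,-0.047],[0.55,0.194,-0.047],[0.705,0.249,-0.047],[0.705,0.249,-0.047],[0.705,0.249,-0.14],[0.705,0.249,-0.24],[0.705,0.249,-0.32],[0.705,0.249,-0.37],[0.705,0.249,-0.37]]' --dr '[[0,0,0],[0,0,0],[0,0,0],[0,0,0],[0,0,0],[0,0,0],[0,0,0],[0,0,0],[0,0,0],[0,0,0]]'

```text
t: 9.6
position: [655.9, 115.4, 183.2]
ee_rot: [[0.568, 0.158, 0.808], [0.088, -0.987, 0.131], [0.818, -0.003, -0.575]]
force: [0.3, -0.4, -0.2]
finger_gap: 0.271
finger_force: 60.4
```

drive_tool --grip '[0,0,0,0,0,0,0,0,0,0,0,0]' --dp '[[0.03,0.005,0],[0.055,0.009,0],[0.08,0.013,0],[0.105,0.017,0],[0.13,0.021,0],[0.155,0.025,0],[0.18,0.029,0],[0.184,0.03,0],[0.184,0.03,0],[0.12,0.02,0],[0.05,0.008,0],[0,0,0]]' --dr '[[0,0,0],[0,0,0],[0,0,0],[0,0,0],[0,0,0],[0,0,0],[0,0,0],[0,0,0],[0,0,0],[0,0,0],[0,0,0],[0,0,0]]'

```text
t: 11.1
position: [655.2, 115.3, 184.0]
ee_rot: [[0.567, 0.158, 0.808], [0.088, -0.987, 0.131], [0.819, -0.003, -0.574]]
force: [0.3, 0.8, -1.3]
finger_gap: 0.27
finger_force: 60.4
```

```bash
cat > look.py <<'E'
import sys,cv2,pickle,numpy as np
from cell import monitor,cams
s=cams.read_camera("side")["color"][:,:,::-1]; t=cams.read_camera("top")["color"][:,:,::-1]
im=np.zeros((400,800,3),np.uint8); im[:,:433]=cv2.resize(s[255:375,190:320],(433,400),interpolation=cv2.INTER_CUBIC)
im[:367,433:]=cv2.resize(t[160:260,247:347],(367,367),interpolation=cv2.INTER_CUBIC)
cv2.imwrite(sys.argv[1],im); m=monitor.sense(); print(m["t"],m["position"],m["force"])
E
python3 look.py pics/l1.png
```

```text
11.2 [655.36486106 115.39713994 184.17824702] [ 0.14070167 -0.11145931 -0.7508081 ]
```

View pics/l1.png

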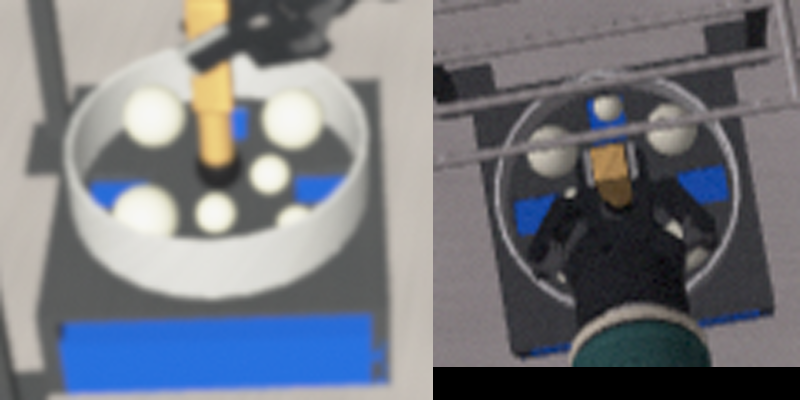

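The side panel shows the knob at (218,170) and the far small ball gone. The top panel shows that ball at (607,107), inside slot1. I'll check whether it lies at tray height.

```bash
python3 - <<'E'
from h import *
C0=np.array([640.8,113,0]);Rz=R.from_euler('z',9.26,degrees=True).as_matrix()
for z in (82,75,18): 
    w=atz("top",(247+174/3.67,160+107/3.67),z); print(z,Rz.T@(w-C0))
for x in (66,72,78): print(x,(proj("side",C0+Rz@[x,0,0]+[0,0,82])-[190,255])*3.33,(proj("side",C0+Rz@[x,0,0]+[0,0,18])-[190,255])*3.33)
E
```

```text
82 [71.03119712 -3.19789625 82.        ]
75 [72.66383707 -2.99305976 75.        ]
18 [85.958191   -1.32510548 18.        ]
66 [114.78968088 173.41614134] [123.77157201 244.82278227]
72 [105.27849295 173.6762692 ] [114.58368245 245.09274069]
78 [ 95.76217325 173.93653742] [105.39100289 245.36283986]
```

Slot1's opening shows clear blue in the side view, where a ball still on the plate would cover (110,174). So that ball is in the tray. Next are the balls at slot3 and slot0.

drive_tool --grip '[0,0,0,0,0,0,0,0,0,0,0,0]' --dp '[[-0.004,0.025,0],[-0.008,0.05,0],[-0.012,0.075,0],[-0.016,0.1,0],[-0.02,0.125,0],[-0.024,0.15,0],[-0.028,0.175,0],[-0.032,0.197,0],[-0.032,0.197,0],[-0.02,0.12,0],[-0.008,0.05,0],[0,0,0]]' --dr '[[0,0,0],[0,0,0],[0,0,0],[0,0,0],[0,0,0],[0,0,0],[0,0,0],[0,0,0],[0,0,0],[0,0,0],[0,0,0],[0,0,0]]'

```text
t: 12.7
position: [656.2, 115.0, 183.9]
ee_rot: [[0.567, 0.158, 0.808], [0.088, -0.987, 0.131], [0.819, -0.003, -0.574]]
force: [0.3, 0.5, -1.1]
finger_gap: 0.268
finger_force: 60.5
```

drive_tool --grip '[0,0,0,0,0,0,0,0,0,0,0,0]' --dp '[[-0.026,0.003,0],[-0.051,-0.001,0],[-0.076,-0.005,0],[-0.1,-0.01,0],[-0.125,-0.014,0],[-0.15,-0.018,0],[-0.175,-0.022,0],[-0.192,-0.025,0],[-0.192,-0.025,0],[-0.12,-0.015,0],[-0.05,-0.005,0],[0,0,0]]' --dr '[[0,0,0],[0,0,0],[0,0,0],[0,0,0],[0,0,0],[0,0,0],[0,0,0],[0,0,0],[0,0,0],[0,0,0],[0,0,0],[0,0,0]]'

```text
t: 14.2
position: [657.0, 115.6, 183.7]
ee_rot: [[0.568, 0.158, 0.808], [0.088, -0.987, 0.131], [0.819, -0.003, -0.574]]
force: [-0.5, 0.0, -1.3]
finger_gap: 0.273
finger_force: 60.4
```

```bash
python3 look.py pics/l2.png
```

```text
14.3 [656.85344592 115.54363553 183.50696599] [ 1.01961013 -0.59204312 -1.50741584]
```

View pics/l2.png

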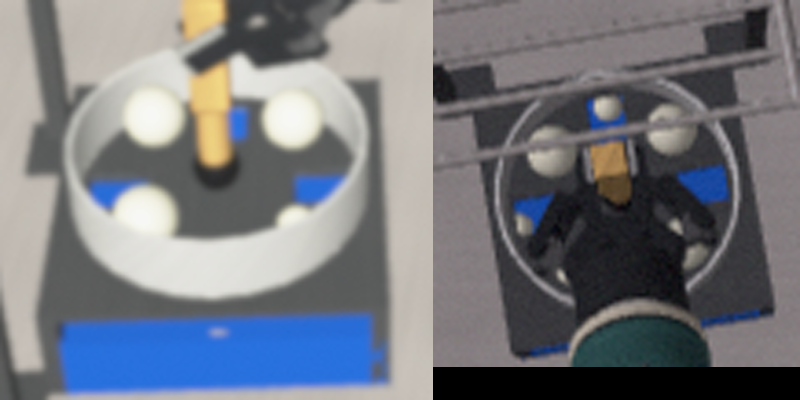

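Both of those balls have left the plate: the side panel shows no ball at (270,175) or (215,213), and slot3's ball is visible through its slot at (525,223) in the top panel. Only the front-left ball remains, with its top at (295,213). I'll push it along the rim into slot0.

```bash
python3 - <<'E'
from h import *
Rz=R.from_euler('z',9.26,degrees=True).as_matrix()
A=lambda a:[66*np.cos(np.radians(a)),66*np.sin(np.radians(a)),0]
a=[[0,0,0],[-3,15,0],[-5,32,0],[-9,50,0],A(103),A(106)]
b=[A(x) for x in (109.5,113,116.5,120,123.5,127,130.5,134,137.5,141,144.5,148)]
c=[A(x) for x in (151,154,157,160,163,165,165)]
o=a[0]
for s in (a[1:],b,c):
    print([list(np.round((Rz@(np.array(p)-o))[:2]/150,3)) for p in s]); o=s[-1]
print(o,[list(np.round((Rz@(np.array(p)-o))/150,3)) for p in (A(150),[-40,30,0])])
E
```

```text
[[np.float64(-0.036), np.float64(0.095)], [np.float64(-0.067), np.float64(0.205)], [np.float64(-0.113), np.float64(0.319)], [np.float64(-0.167), np.float64(0.407)], [np.float64(-0.188), np.float64(0.398)]]
[[np.float64(-0.024), np.float64(-0.012)], [np.float64(-0.047), np.float64(-0.026)], [np.float64(-0.069), np.float64(-0.041)], [np.float64(-0.091), np.float64(-0.057)], [np.float64(-0.111), np.float64(-0.075)], [np.float64(-0.13), np.float64(-0.094)], [np.float64(-0.148), np.float64(-0.114)], [np.float64(-0.165), np.float64(-0.135)], [np.float64(-0.18), np.float64(-0.157)], [np.float64(-0.194), np.float64(-0.18)], [np.float64(-0.207), np.float64(-0.203)], [np.float64(-0.218), np.float64(-0.228)]]
[[np.float64(-0.008), np.float64(-0.021)], [np.float64(-0.016), np.float64(-0.043)], [np.float64(-0.022), np.float64(-0.066)], [np.float64(-0.026), np.float64(-0.088)], [np.float64(-0.03), np.float64(-0.111)], [np.float64(-0.032), np.float64(-0.126)], [np.float64(-0.032), np.float64(-0.126)]]
[np.float64(-63.751104535078504), np.float64(17.08205697676639), 0] [[np.float64(0.026), np.float64(0.112), np.float64(0.0)], [np.float64(0.142), np.float64(0.11), np.float64(0.0)]]
```

drive_tool --grip '[0,0,0,0,0,0]' --dp '[[-0.036,0.095,0],[-0.067,0.205,0],[-0.113,0.319,0],[-0.167,0.407,0],[-0.188,0.398,0],[-0.188,0.398,0]]' --dr '[[0,0,0],[0,0,0],[0,0,0],[0,0,0],[0,0,0],[0,0,0]]'

```text
t: 15.05
position: [627.9, 174.9, 183.9]
ee_rot: [[0.567, 0.158, 0.808], [0.088, -0.987, 0.131], [0.819, -0.003, -0.574]]
force: [0.6, 0.9, -1.7]
finger_gap: 0.274
finger_force: 60.5
```

drive_tool --grip '[0,0,0,0,0,0,0,0,0,0,0,0]' --dp '[[-0.024,-0.012,0],[-0.047,-0.026,0],[-0.069,-0.041,0],[-0.091,-0.057,0],[-0.111,-0.075,0],[-0.13,-0.094,0],[-0.148,-0.114,0],[-0.165,-0.135,0],[-0.18,-0.157,0],[-0.194,-0.18,0],[-0.207,-0.203,0],[-0.218,-0.228,0]]' --dr '[[0,0,0],[0,0,0],[0,0,0],[0,0,0],[0,0,0],[0,0,0],[0,0,0],[0,0,0],[0,0,0],[0,0,0],[0,0,0],[0,0,0]]'

```text
t: 16.55
position: [595.1, 140.7, 183.9]
ee_rot: [[0.567, 0.158, 0.808], [0.088, -0.987, 0.131], [0.819, -0.003, -0.574]]
force: [0.3, -0.6, -0.7]
finger_gap: 0.273
finger_force: 60.5
```

drive_tool --grip '[0,0,0,0,0,0,0,0,0]' --dp '[[-0.008,-0.021,0],[-0.016,-0.043,0],[-0.022,-0.066,0],[-0.026,-0.088,0],[-0.03,-0.111,0],[-0.032,-0.126,0],[-0.032,-0.126,0],[0,-0.06,0],[0.05,0.0,0]]' --dr '[[0,0,0],[0,0,0],[0,0,0],[0,0,0],[0,0,0],[0,0,0],[0,0,0],[0,0,0],[0,0,0]]'

```text
t: 17.68
position: [602.9, 141.3, 184.0]
ee_rot: [[0.567, 0.158, 0.808], [0.088, -0.987, 0.131], [0.819, -0.003, -0.574]]
force: [0.2, 0.5, -1.5]
finger_gap: 0.272
finger_force: 60.5
```

```bash
python3 look.py pics/l3.png
```

```text
17.775 [602.99216559 141.6747483  183.77963396] [-0.21291888  0.01342996 -1.53694481]
```

View pics/l3.png

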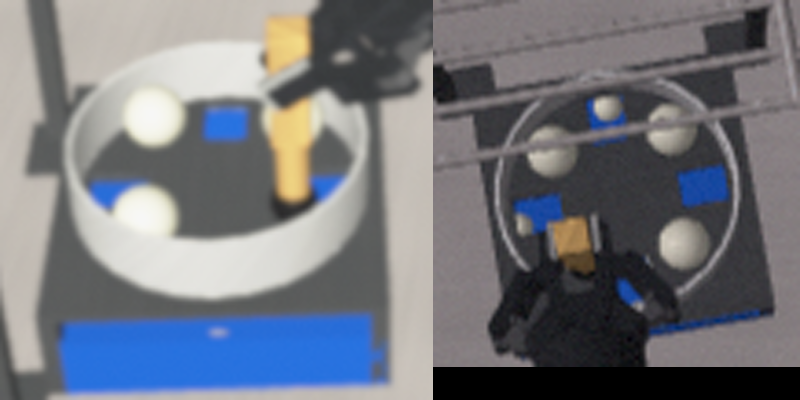

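drive_tool --grip '[0,0,0,0,0,0,0,0,0]' --dp '[[0,0,0.1],[0,0,0.22],[0,0,0.33],[0,0,0.38],[0,0,0.38],[-0.1,-0.12,0.38],[-0.22,-0.27,0.38],[-0.346,-0.42,0.38],[-0.346,-0.42,0.38]]' --dr '[[0,0,0],[0,0,0],[0,0,0],[0,0,0],[0,0,0],[0,0,0],[0,0,0],[0,0,0],[0,0,0]]'

```text
t: 18.9
position: [550.2, 76.7, 240.5]
ee_rot: [[0.567, 0.156, 0.809], [0.087, -0.988, 0.129], [0.819, -0.003, -0.574]]
force: [0.6, -0.3, -0.7]
finger_gap: 0.271
finger_force: 60.5
```

drive_tool --grip '[0,0,0,0,0]' --dp '[[-0.02,-0.15,0],[-0.045,-0.36,0],[-0.07,-0.57,0],[-0.097,-0.777,0],[-0.097,-0.777,0]]' --dr '[[0,0,-0.005],[0,0,-0.012],[0,0,-0.018],[0,0,-0.0246],[0,0,-0.0246]]'

```text
t: 19.52
position: [536.4, -40.1, 240.2]
ee_rot: [[0.573, 0.078, 0.815], [0.042, -0.997, 0.066], [0.818, -0.003, -0.575]]
force: [-0.4, 0.6, -0.4]
finger_gap: 0.272
finger_force: 60.5
```

```bash
python3 look.py pics/l4.png
```

```text
19.625 [536.46347165 -38.44111243 240.30591096] [-0.16070073 -0.29408291 -0.94582942]
```

View pics/l4.png

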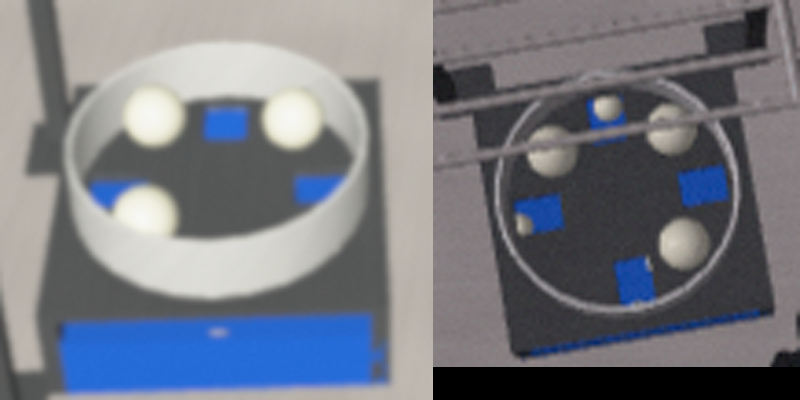

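The last picture shows an empty plate apart from the three large balls, at (551,151), (671,129) and (684,244) in the top panel. The small balls are seen only through the slots, below the plate. Now I return the rod to its cup.

drive_tool --grip '[0,0,0,0]' --dp '[[-0.025,-0.2,0],[-0.05,-0.4,0],[-0.075,-0.6,0],[-0.097,-0.777,0]]' --dr '[[0,0,-0.006],[0,0,-0.012],[0,0,-0.018],[0,0,-0.0246]]'

```text
t: 20.12
position: [522.0, -155.1, 240.6]
ee_rot: [[0.575, 0.005, 0.818], [-0.0, -1.0, 0.006], [0.818, -0.003, -0.575]]
force: [0.7, 0.9, -0.9]
finger_gap: 0.273
finger_force: 60.5
```

drive_tool --grip '[0,0,0,0,0,0]' --dp '[[-0.025,-0.2,0],[-0.05,-0.4,0],[-0.075,-0.6,0],[-0.1,-0.777,0],[-0.1,-0.777,0],[-0.1,-0.777,0]]' --dr '[[0,0,-0.006],[0,0,-0.012],[0,0,-0.018],[0,0,-0.0246],[0,0,-0.0246],[0,0,-0.0246]]'

```text
t: 20.88
position: [507.2, -270.7, 240.5]
ee_rot: [[0.573, -0.072, 0.816], [-0.044, -0.997, -0.057], [0.818, -0.004, -0.575]]
force: [0.1, -0.3, -0.9]
finger_gap: 0.27
finger_force: 60.5
```

```bash
python3 - <<'E'
from h import *
from cell import monitor,cams
import cv2,pickle
m=monitor.sense(); T=m["position"]; Z=m["ee_rot"][:,2]; k=T-18.7*Z-[0,0,106]; print(T,"knob est",k)
s=cams.read_camera("side")["color"]; 
# dark knob centroid near its predicted pixel, and wood axis
u,v=proj("side",k); print("pred",u,v, "grip top pred",proj("side",k+[0,0,137]))
g=s.astype(int); y0,x0=int(v)-20,int(u)-20; p=g[y0:y0+40,x0:x0+40]
d=p.max(2)<45; print("knob seen",np.argwhere(d).mean(0)[::-1]+[x0,y0],d.sum())
w=(g[:,:,0]-g[:,:,2]>70); w[:int(v)-90]=0;w[int(v)+5:]=0;w[:,:int(u)-25]=0;w[:,int(u)+25:]=0; q=np.argwhere(w)
print("wood top",q[q[:,0]<q[:,0].min()+4].mean(0)[::-1],q[:,0].min())
print("slot1 side px brightness",[g[int(255+yy/3.33),int(190+xx/3.33)].tolist() for xx,yy in ((105,176),(110,183),(115,192))])
E
```

```text
[ 507.18356152 -270.67815738  240.46294165] knob est [ 491.91853807 -269.61619865  145.21195569]
pred 339.525805856355 193.6447755533125 grip top pred [341.77338887 145.68521216]
knob seen [338.5  196.75] 4
wood top [338.5 104.5] 103
slot1 side px brightness [[91, 94, 98], [75, 98, 149], [44, 104, 206]]
```

drive_tool --grip '[0,0,0,0,0,0,0]' --dp '[[0,0,-0.08],[0,0,-0.18],[0,0,-0.28],[0,0,-0.36],[0,0,-0.43],[0,0,-0.48],[0,0,-0.48]]' --dr '[[0,0,0],[0,0,0],[0,0,0],[0,0,0],[0,0,0],[0,0,0],[0,0,0]]'

```text
t: 21.8
position: [506.6, -271.6, 168.3]
ee_rot: [[0.573, -0.073, 0.816], [-0.045, -0.997, -0.058], [0.818, -0.004, -0.575]]
force: [0.8, 0.2, -2.0]
finger_gap: 0.276
finger_force: 60.5
```

The knob is at about z = 73 mm, just inside the cup mouth, with no contact force. I'll lower it the rest of the way.

drive_tool --grip '[0,0,0,0,0,0,0,0]' --dp '[[0,0,-0.06],[0,0,-0.12],[0,0,-0.18],[0,0,-0.23],[0,0,-0.265],[0,0,-0.285],[0,0,-0.291],[0,0,-0.291]]' --dr '[[0,0,0],[0,0,0],[0,0,0],[0,0,0],[0,0,0],[0,0,0],[0,0,0],[0,0,0]]'

```text
t: 22.8
position: [506.8, -271.7, 125.5]
ee_rot: [[0.572, -0.073, 0.817], [-0.044, -0.997, -0.058], [0.819, -0.003, -0.574]]
force: [0.2, 0.4, -0.8]
finger_gap: 0.272
finger_force: 60.5
```

drive_tool --grip '[0.35,0.5,0.7,0.9,1,1,1,1,1,1,1,1]' --dp '[[0,0,0],[0,0,0],[0,0,0],[0,0,0],[0,0,0],[0,0,0],[-0.06,0.004,0.042],[-0.15,0.011,0.105],[-0.27,0.019,0.19],[-0.4,0.028,0.281],[-0.6,0.042,0.421],[-0.6,0.042,0.421]]' --dr '[[0,0,0],[0,0,0],[0,0,0],[0,0,0],[0,0,0],[0,0,0],[0,0,0],[0,0,0],[0,0,0],[0,0,0],[0,0,0],[0,0,0]]'

```text
t: 24.3
position: [415.5, -266.1, 190.7]
ee_rot: [[0.571, -0.075, 0.818], [-0.043, -0.997, -0.062], [0.82, 0.0, -0.572]]
force: [-0.2, -0.8, 0.2]
finger_gap: 0.996
finger_force: 0.0
```

```bash
python3 - <<'E'
from h import *
from cell import monitor,cams
import cv2
c=cams.read_camera("wrist"); t=cams.read_camera("top"); s=cams.read_camera("side")
m=monitor.sense(); print(m["t"],m["position"],m["force"],m["finger_gap"])
K,x,r=c["intrinsics"],c["xyz"],c["rotation"]
def wood(im,box): 
    u0,u1,v0,v1=box; g=im.astype(int)[v0:v1,u0:u1]; q=np.argwhere(g[:,:,0]-g[:,:,2]>40); return q[:,::-1]+[u0,v0]
def pj(P): q=K@(r.T@(np.array(P)-x)); return q[:2]/q[2]
p=pj([491.3,-270.5,166]); print("wrist pred top",p,"base",pj([491.3,-270.5,84]))
q=wood(c["color"],(int(p[0])-70,int(p[0])+70,int(p[1])-60,int(p[1])+130)); print("wood",len(q),q.min(0),q.max(0),q.mean(0))
# side camera vs. start picture
s0=cv2.imread("pics/side0.png")[:,:,::-1]
for n,im in (("start",s0),("now",s["color"])):
    q=wood(im,(320,360,170,240)); print(n,len(q),q.min(0),q.max(0),q.mean(0))
t0=cv2.imread("pics/top0.png")[:,:,::-1].astype(int)
for n,b in (("tape",(390,435,160,205)),("driver",(200,235,210,280)),("can",(208,240,275,303)),("purple",(410,437,212,233)),("stand+balls",(225,350,125,258))):
    d=np.abs(t["color"].astype(int)[b[2]:b[3],b[0]:b[1]]-t0[b[2]:b[3],b[0]:b[1]]).sum(2); print(n,(d>90).sum())
E
```

```text
24.45 [ 416.73697199 -265.35668185  188.05476635] [ 0.08270487  0.48604198 -1.05023903] 0.997684857192272
wrist pred top [320.89303818 216.12484414] base [321.40337889 280.63452   ]
wood 3415 [250 156] [377 312] [323.57540264 247.47057101]
start 358 [334 185] [344 220] [338.88268156 201.77374302]
now 409 [337 185] [359 220] [348.28850856 202.28117359]
tape 0
driver 0
can 0
purple 0
stand+balls 299
```

```bash
python3 - <<'E'
from h import *
from cell import cams
import cv2
s0=cv2.imread("pics/side0.png")[:,:,::-1]; s=cams.read_camera("side")["color"]; t=cams.read_camera("top")["color"]
t0=cv2.imread("pics/top0.png")[:,:,::-1]
def rows(im,b,st):
    g=im.astype(int)
    for v in range(b[2],b[3],st):
        u=np.where(g[v,b[0]:b[1],0]-g[v,b[0]:b[1],2]>40)[0]+b[0]; print(v,(u.min(),u.max(),len(u)) if len(u) else None,end="; ")
    print()
rows(s0,(310,380,176,240),5); rows(s,(310,380,176,240),5)
rows(t0,(405,460,250,280),3); rows(t,(405,460,250,280),3)
for th in (0,5,10): 
    a=np.radians(th); print(th,[np.round(proj("side",[491.3-h*np.sin(a)*1,-270.5,29+h*np.cos(a)])) for h in (55,137)])
E
```

```text
176 None; 181 None; 186 (np.int64(335), np.int64(344), 10); 191 (np.int64(335), np.int64(344), 10); 196 (np.int64(334), np.int64(344), 11); 201 (np.int64(334), np.int64(344), 11); 206 (np.int64(334), np.int64(343), 10); 211 (np.int64(334), np.int64(343), 10); 216 (np.int64(335), np.int64(342), 8); 221 None; 226 None; 231 None; 236 None; 
176 None; 181 None; 186 (np.int64(349), np.int64(356), 8); 191 (np.int64(347), np.int64(359), 13); 196 (np.int64(345), np.int64(357), 13); 201 (np.int64(343), np.int64(355), 13); 206 (np.int64(341), np.int64(353), 13); 211 (np.int64(340), np.int64(350), 11); 216 (np.int64(338), np.int64(348), 11); 221 None; 226 None; 231 None; 236 None; 
250 None; 253 None; 256 (np.int64(439), np.int64(440), 2); 259 (np.int64(431), np.int64(445), 15); 262 (np.int64(428), np.int64(445), 18); 265 (np.int64(428), np.int64(445), 18); 268 None; 271 None; 274 None; 277 None; 
250 None; 253 None; 256 None; 259 None; 262 (np.int64(427), np.int64(433), 7); 265 (np.int64(427), np.int64(442), 16); 268 (np.int64(431), np.int64(447), 17); 271 (np.int64(433), np.int64(451), 19); 274 (np.int64(436), np.int64(451), 16); 277 (np.int64(440), np.int64(451), 12); 
0 [array([339., 213.]), array([340., 187.])]
5 [array([341., 213.]), array([345., 187.])]
10 [array([342., 214.]), array([349., 188.])]
```

All bystanders are unchanged. The rod is in its cup knob down, but the side image rows suggest it now leans well over against the rim. There is time to set it straighter, so I'll measure the lean by fitting the grip's outline in all three views.

```bash
cat > fit.py <<'E'
from h import *
from cell import cams,monitor
import cv2
from scipy.optimize import differential_evolution
obs=[]
for n in ("side","top","wrist"):
    c=cams.read_camera(n); K,x,r=c["intrinsics"],c["xyz"],c["rotation"]
    pj=lambda P,K=K,x=x,r=r:(lambda q:(q[:,:2]/q[:,2:]).astype(np.float32))(((np.atleast_2d(P)-x)@r)@K.T)
    g=c["color"].astype(int); m=((g[:,:,0]-g[:,:,2])>40).astype(np.uint8)
    a=pj([491,-270,125])[0]; w=90 if n=="wrist" else 28; roi=np.zeros_like(m); cv2.circle(roi,(int(a[0]),int(a[1])),w,1,-1); m&=roi
    k,l,st,ce=cv2.connectedComponentsWithStats(m); j=1+np.argmax(st[1:,4]); obs.append((pj,(l==j).astype(np.uint8))); print(n,st[j],a)
def corners(p):
    ax=R.from_rotvec([p[2],p[3],0])*R.from_euler('z',p[4]); 
    return np.array([p[0],p[1],29])+ax.apply([[sx*12,sy*12,z] for sx in(-1,1) for sy in(-1,1) for z in(58,137)])
def cost(p):
    s=0
    for pj,m in obs:
        q=np.zeros_like(m); cv2.fillConvexPoly(q,cv2.convexHull(np.round(pj(corners(p))*16).astype(np.int32)),1,shift=4)
        s+=(q!=m).sum()/m.sum()
    return s
f=differential_evolution(cost,[(482,500),(-280,-262),(-.4,.4),(-.4,.4),(-.8,.8)],seed=1,maxiter=120,popsize=12)
a=R.from_rotvec([f.x[2],f.x[3],0]).apply([0,0,1])
print(f.fun,"knob",f.x[:2],"axis",a,"lean",np.degrees(np.arccos(a[2])),"yaw",np.degrees(f.x[4]),monitor.sense()["t"])
E
python3 fit.py
```

```text
side [337 185  23  36 409] [339.56256 200.19551]
top [427 260  25  21 265] [436.85162 262.1126 ]
wrist [ 311  252   71   60 2481] [322.8808 251.6309]
0.6165029915878459 knob [ 499.83018962 -262.26628318] axis [-0.33812794 -0.18576289  0.92258422] lean 22.693149832505274 yaw 5.253192010151934 24.7
```

```bash
sed -i 's/(482,500),(-280,-262)/(484,498),(-277.5,-263.5)/; s/z in(58,137)/z in(62,137)/' fit.py; python3 fit.py; python3 - <<'E'
from h import *
from cell import monitor
m=monitor.sense(); np.set_printoptions(precision=3,suppress=True)
print(m["position"],np.degrees(np.arctan2(m["ee_rot"][1,2],m["ee_rot"][0,2])))
E
```

```text
side [337 185  23  36 409] [339.56256 200.19551]
top [427 260  25  21 265] [436.85162 262.1126 ]
wrist [ 311  252   70   60 2471] [322.6387  251.84111]
0.6416192729326282 knob [ 497.74847055 -263.86180139] axis [-0.32514318 -0.17646203  0.92905493] lean 21.712027953009944 yaw 4.9906069085993146 24.85
[ 416.881 -265.208  188.094] -4.0285623490876015
```

```bash
cat > reg.py <<'E'
from h import *
from cell import monitor
np.set_printoptions(precision=3,suppress=True)
a=np.array([-.325,-.176,.929]); a/=np.linalg.norm(a)
ax=np.cross([0,0,1],a); ang=np.arcsin(np.linalg.norm(ax)); RL=R.from_rotvec(ax/np.linalg.norm(ax)*ang).as_matrix()
K=np.array([497.3,-267.2,29.]); G=K+106*a
Rt=RL@rot(5,35); Z=Rt[:,2]; T=G+18.7*Z; P=T-90*Z
m=monitor.sense(); c=np.array([416.58,-265.42,188.3])
print("G",G,"T",T,"Z",Z,"P",P,"y",Rt[:,1]); print(step(m["ee_rot"],c,Rt,P),(T-P)/150)
# upright: rod at cup axis, knob 28.6
R2=rot(5,35); T2=np.array([491.1,-270.6,28.6+106])+18.7*R2[:,2]; print("up",T2,step(Rt,T,R2,T2))
E
python3 reg.py
```

```text
G [ 462.844 -285.859  127.492] T [ 477.895 -282.56   116.896] Z [ 0.805  0.176 -0.567] P [ 405.455 -298.439  167.89 ] y [ 0.112 -0.983 -0.147]
(array([-0.074, -0.22 , -0.136]), array([0.046, 0.   , 0.059])) [ 0.483  0.106 -0.34 ]
up [ 501.785 -269.665  119.282] (array([0.159, 0.086, 0.016]), array([-0.057,  0.106, -0.   ]))
```

drive_tool --grip '[1,1,1,1]' --dp '[[-0.074,-0.22,-0.06],[-0.074,-0.22,-0.136],[-0.074,-0.22,-0.136],[-0.074,-0.22,-0.136]]' --dr '[[0.046,0,0.059],[0.046,0,0.059],[0.046,0,0.059],[0.046,0,0.059]]'

```text
t: 25.35
position: [405.7, -298.3, 167.9]
ee_rot: [[0.582, 0.11, 0.806], [-0.056, -0.983, 0.175], [0.811, -0.147, -0.566]]
force: [0.7, 0.4, 0.3]
finger_gap: 1.001
finger_force: 0.0
```

drive_tool --grip '[1,1,1,1,1,1,0.6,0.4,0.3,0,0,0]' --dp '[[0.12,0.026,-0.085],[0.24,0.053,-0.17],[0.36,0.079,-0.255],[0.45,0.099,-0.317],[0.483,0.106,-0.34],[0.483,0.106,-0.34],[0.483,0.106,-0.34],[0.483,0.106,-0.34],[0.483,0.106,-0.34],[0.483,0.106,-0.34],[0.483,0.106,-0.34],[0.483,0.106,-0.34]]' --dr '[[0,0,0],[0,0,0],[0,0,0],[0,0,0],[0,0,0],[0,0,0],[0,0,0],[0,0,0],[0,0,0],[0,0,0],[0,0,0],[0,0,0]]' --squeeze 30

```text
t: 26.85
position: [478.1, -282.6, 117.2]
ee_rot: [[0.582, 0.111, 0.806], [-0.055, -0.983, 0.175], [0.812, -0.147, -0.565]]
force: [-0.8, -0.1, 3.1]
finger_gap: 0.278
finger_force: 35.2
```

drive_tool --grip '[0,0,0,0,0,0,0]' --dp '[[0,0,0.033],[0.04,0.021,0.042],[0.08,0.043,0.047],[0.12,0.064,0.05],[0.159,0.086,0.05],[0.159,0.086,0.05],[0.159,0.086,0.05]]' --dr '[[0,0,0],[-0.014,0.026,0],[-0.028,0.053,0],[-0.043,0.08,0],[-0.057,0.106,0],[-0.057,0.106,0],[-0.057,0.106,0]]'

```text
t: 27.72
position: [501.6, -269.3, 124.0]
ee_rot: [[0.815, 0.087, 0.573], [0.07, -0.996, 0.052], [0.575, -0.002, -0.818]]
force: [0.0, 0.1, -0.5]
finger_gap: 0.278
finger_force: 34.9
```

```bash
python3 - <<'E'
from h import *
from cell import cams
s=cams.read_camera("side")["color"].astype(int); c=cams.read_camera("wrist"); w=c["color"].astype(int)
for v in range(176,224,3):
    u=np.where(s[v,310:380,0]-s[v,310:380,2]>50)[0]+310; print(v,(u.min(),u.max(),len(u)) if len(u) else None,end="; ")
K,x,r=c["intrinsics"],c["xyz"],c["rotation"]
def pj(P): q=K@(r.T@(np.array(P)-x)); return np.round(q[:2]/q[2])
print("\npred top",pj([491.1,-270.6,171]),"bottom",pj([491.1,-270.6,89]))
for v in range(150,420,15):
    u=np.where(w[v,200:440,0]-w[v,200:440,2]>40)[0]+200; print(v,(u.min(),u.max(),len(u),u.mean().round(1)) if len(u) else None,end="; ")
E
```

```text
176 None; 179 None; 182 None; 185 (np.int64(335), np.int64(344), 10); 188 (np.int64(335), np.int64(343), 9); 191 (np.int64(335), np.int64(341), 7); 194 (np.int64(335), np.int64(338), 4); 197 None; 200 None; 203 (np.int64(341), np.int64(343), 3); 206 (np.int64(335), np.int64(343), 9); 209 (np.int64(335), np.int64(343), 9); 212 (np.int64(335), np.int64(343), 9); 215 (np.int64(335), np.int64(342), 8); 218 (np.int64(335), np.int64(342), 8); 221 None; 
pred top [323. 327.] bottom [324. 334.]
150 None; 165 None; 180 None; 195 None; 210 None; 225 None; 240 None; 255 None; 270 None; 285 None; 300 (np.int64(288), np.int64(357), 70, np.float64(322.5)); 315 (np.int64(288), np.int64(358), 71, np.float64(323.0)); 330 (np.int64(288), np.int64(359), 72, np.float64(323.5)); 345 (np.int64(287), np.int64(360), 74, np.float64(323.5)); 360 (np.int64(291), np.int64(355), 63, np.float64(322.3)); 375 None; 390 None; 405 None;
```

The rod is upright again: the side image edges are vertical at 335 to 343 px. Now I lower it in small steps until it rests on the cup floor.

drive_tool --grip '[0,0,0,0,0]' --dp '[[0,0,-0.012],[0,0,-0.022],[0,0,-0.028],[0,0,-0.031],[0,0,-0.031]]' --dr '[[0,0,0],[0,0,0],[0,0,0],[0,0,0],[0,0,0]]'

```text
t: 28.45
position: [502.1, -269.7, 120.2]
ee_rot: [[0.815, 0.086, 0.573], [0.07, -0.996, 0.05], [0.575, -0.0, -0.818]]
force: [0.2, -0.4, 1.4]
finger_gap: 0.278
finger_force: 35.2
```

drive_tool --grip '[0,0,0]' --dp '[[0,0,-0.005],[0,0,-0.005],[0,0,-0.005]]' --dr '[[0,0,0],[0,0,0],[0,0,0]]'

```text
t: 28.82
position: [502.3, -269.8, 120.0]
ee_rot: [[0.815, 0.086, 0.574], [0.07, -0.996, 0.05], [0.576, 0.0, -0.818]]
force: [-0.3, -0.4, 6.6]
finger_gap: 0.279
finger_force: 35.7
```

drive_tool --grip '[0,0,0,0]' --dp '[[0,0,0.004],[0,0,0.004],[0,0,0.004],[0,0,0.004]]' --dr '[[0,0,0],[0,0,0],[0,0,0],[0,0,0]]' --squeeze 20

```text
t: 29.32
position: [502.1, -269.7, 120.1]
ee_rot: [[0.815, 0.086, 0.573], [0.07, -0.996, 0.05], [0.575, -0.0, -0.818]]
force: [1.0, -0.4, 5.5]
finger_gap: 0.273
finger_force: 35.3
```

drive_tool --grip '[0.28,0.29,0.3,0.31,0.32,0.33,0.34,0.35,0.36,0.37,0.38,0.4]' --dp '[[0,0,0],[0,0,0],[0,0,0],[0,0,0],[0,0,0],[0,0,0],[0,0,0],[0,0,0],[0,0,0],[0,0,0],[0,0,0],[0,0,0]]' --dr '[[0,0,0],[0,0,0],[0,0,0],[0,0,0],[0,0,0],[0,0,0],[0,0,0],[0,0,0],[0,0,0],[0,0,0],[0,0,0],[0,0,0]]'

```text
t: 30.82
position: [501.9, -269.6, 119.7]
ee_rot: [[0.815, 0.086, 0.573], [0.07, -0.996, 0.05], [0.575, -0.001, -0.818]]
force: [-0.3, 0.3, 0.4]
finger_gap: 0.4
finger_force: 0.0
```

```bash
cat > rows.py <<'E'
from h import *
from cell import cams
s=cams.read_camera("side")["color"].astype(int)
for v in range(182,224,3):
    u=np.where(s[v,310:380,0]-s[v,310:380,2]>50)[0]+310; print(v,(int(u.min()),int(u.max())) if len(u) else None,end="; ")
t=cams.read_camera("top")["color"].astype(int); q=np.argwhere(t[250:285,405:460,0]-t[250:285,405:460,2]>40); print("\ntop",(q.min(0)[::-1]+[405,250],q.max(0)[::-1]+[405,250]) if len(q) else None,len(q))
E
python3 rows.py
```

```text
182 None; 185 None; 188 (323, 327); 191 (319, 328); 194 (320, 330); 197 (321, 331); 200 (322, 332); 203 (323, 333); 206 (325, 334); 209 (326, 336); 212 (327, 337); 215 (329, 337); 218 (331, 338); 221 None; 
top (array([428, 250]), array([441, 262])) 109
```

Released upright, the ball-ended rod tips again and rests against the cup rim. That is its natural stable rest in this loose cup, so I'll leave it there, open fully and withdraw.

drive_tool --grip '[0.5,0.6,0.8,1,1,1,1,1,1,1,1,1]' --dp '[[0,0,0],[0,0,0],[0,0,0],[0,0,0],[0,0,0],[-0.04,-0.004,0.06],[-0.12,-0.01,0.17],[-0.22,-0.02,0.32],[-0.32,-0.028,0.46],[-0.42,-0.037,0.6],[-0.42,-0.037,0.6],[-0.42,-0.037,0.6]]' --dr '[[0,0,0],[0,0,0],[0,0,0],[0,0,0],[0,0,0],[0,0,0],[0,0,0],[0,0,0],[0,0,0],[0,0,0],[0,0,0],[0,0,0]]'

```text
t: 32.42
position: [438.9, -275.1, 209.2]
ee_rot: [[0.815, 0.086, 0.572], [0.07, -0.996, 0.05], [0.575, -0.001, -0.818]]
force: [-0.5, 0.4, 0.3]
finger_gap: 0.999
finger_force: 0.0
```

```bash
python3 rows.py; python3 fit.py
```

```text
182 None; 185 None; 188 (323, 327); 191 (319, 328); 194 (320, 330); 197 (321, 331); 200 (322, 332); 203 (323, 333); 206 (325, 335); 209 (326, 336); 212 (327, 337); 215 (329, 337); 218 (331, 338); 221 None; 
top (array([428, 250]), array([441, 267])) 162
side [319 187  21  34 361] [339.56256 200.19551]
top [428 242  14  26 242] [436.85162 262.1126 ]
wrist [ 300  162   36  120 3229] [323.10706 246.38512]
0.6655076282977826 knob [ 485.46430773 -272.41250953] axis [0.35881506 0.07816992 0.93012968] lean 21.54496192951483 yaw 8.075747321906288 32.675
```

The rod is stable, but there's time for one gentler re-set with almost no preload, so I'll try it once.

```bash
sed -e 's/a=np.array(\[-.325,-.176,.929\])/a=np.array([.359,.078,.930])/; s/K=np.array(.*); G/K=np.array([484.3,-272.1,29.]); G/; s/rot(5,35)/rot(6,55)/g; s/28.6+106/33+106/; s/c=np.array.*/c=np.array([438.8,-275.1,209.3])/' reg.py > reg2.py; python3 reg2.py; python3 -c "
from cell import monitor; print(monitor.sense()['position'])"
```

```text
G [ 522.357 -263.831  127.587] T [ 532.699 -263.293  112.017] Z [ 0.553  0.029 -0.833] P [ 482.921 -265.884  186.953] y [ 0.112 -0.993  0.04 ]
(array([ 0.294,  0.061, -0.149]), array([-0.014,  0.007,  0.008])) [ 0.332  0.017 -0.5  ]
up [ 506.334 -268.999  128.274] (array([-0.176, -0.038,  0.108]), array([ 0.025, -0.117, -0.   ]))
[ 439.06606621 -274.86392988  208.96305718]
```

drive_tool --grip '[1,1,1]' --dp '[[0.294,0.061,-0.149],[0.294,0.061,-0.149],[0.294,0.061,-0.149]]' --dr '[[-0.014,0.007,0.008],[-0.014,0.007,0.008],[-0.014,0.007,0.008]]'

```text
t: 33.05
position: [483.0, -265.6, 187.1]
ee_rot: [[0.826, 0.113, 0.553], [0.116, -0.993, 0.029], [0.552, 0.04, -0.833]]
force: [-0.1, -0.2, -0.1]
finger_gap: 1.0
finger_force: 0.0
```

drive_tool --grip '[1,1,1,1,1,1,0.6,0.4,0.3,0,0,0]' --dp '[[0.083,0.004,-0.125],[0.166,0.008,-0.25],[0.249,0.013,-0.375],[0.31,0.016,-0.467],[0.332,0.017,-0.5],[0.332,0.017,-0.5],[0.332,0.017,-0.5],[0.332,0.017,-0.5],[0.332,0.017,-0.5],[0.332,0.017,-0.5],[0.332,0.017,-0.5],[0.332,0.017,-0.5]]' --dr '[[0,0,0],[0,0,0],[0,0,0],[0,0,0],[0,0,0],[0,0,0],[0,0,0],[0,0,0],[0,0,0],[0,0,0],[0,0,0],[0,0,0]]' --squeeze 30

```text
t: 34.55
position: [532.9, -263.5, 112.5]
ee_rot: [[0.825, 0.112, 0.554], [0.116, -0.993, 0.028], [0.553, 0.041, -0.832]]
force: [-0.1, -0.3, 1.7]
finger_gap: 0.27
finger_force: 36.3
```

drive_tool --grip '[0,0,0,0,0,0,0]' --dp '[[0,0,0.033],[-0.044,-0.009,0.055],[-0.088,-0.019,0.075],[-0.132,-0.028,0.092],[-0.176,-0.038,0.108],[-0.176,-0.038,0.108],[-0.176,-0.038,0.108]]' --dr '[[0,0,0],[0.006,-0.029,0],[0.012,-0.058,0],[0.019,-0.088,0],[0.025,-0.117,0],[0.025,-0.117,0],[0.025,-0.117,0]]'

```text
t: 35.42
position: [506.6, -269.3, 128.9]
ee_rot: [[0.572, 0.104, 0.814], [0.062, -0.995, 0.084], [0.818, 0.002, -0.575]]
force: [0.6, 0.1, -1.4]
finger_gap: 0.277
finger_force: 36.0
```

```bash
python3 rows.py; python3 - <<'E'
from h import *
for h in (0,2): 
  for d in (-12,12): print(h,d,[np.round(proj("side",[491.1+d+(z-29)*np.tan(np.radians(h)),-270.6+12,z]),1) for z in (84,166)])
E
```

```text
182 None; 185 (335, 344); 188 (335, 345); 191 (335, 344); 194 (335, 339); 197 None; 200 None; 203 (339, 343); 206 (334, 343); 209 (334, 343); 212 (334, 343); 215 (335, 342); 218 (335, 341); 221 None; 
top (array([428, 256]), array([446, 265])) 101
0 -12 [array([343.1, 215.8]), array([344.5, 189.2])]
0 12 [array([334.2, 215.2]), array([335.2, 188.6])]
2 -12 [array([342.4, 215.7]), array([342.7, 189.1])]
2 12 [array([333.4, 215.1]), array([333.4, 188.5])]
```

drive_tool --grip '[0,0,0,0]' --dp '[[0,0,-0.01],[0,0,-0.018],[0,0,-0.02],[0,0,-0.02]]' --dr '[[0,0,0],[0,0,0],[0,0,0],[0,0,0]]'

```text
t: 36.02
position: [506.4, -269.1, 125.5]
ee_rot: [[0.57, 0.104, 0.815], [0.061, -0.995, 0.084], [0.819, 0.002, -0.574]]
force: [-0.0, 0.0, -1.5]
finger_gap: 0.277
finger_force: 36.0
```

drive_tool --grip '[0,0,0]' --dp '[[0,0,-0.004],[0,0,-0.004],[0,0,-0.004]]' --dr '[[0,0,0],[0,0,0],[0,0,0]]'

```text
t: 36.4
position: [506.4, -269.1, 125.0]
ee_rot: [[0.57, 0.104, 0.815], [0.061, -0.995, 0.084], [0.819, 0.002, -0.574]]
force: [0.3, 0.3, -2.4]
finger_gap: 0.274
finger_force: 36.0
```

drive_tool --grip '[0,0,0]' --dp '[[0,0,-0.003],[0,0,-0.003],[0,0,-0.003]]' --dr '[[0,0,0],[0,0,0],[0,0,0]]'

```text
t: 36.78
position: [506.4, -269.1, 124.5]
ee_rot: [[0.57, 0.104, 0.815], [0.061, -0.995, 0.084], [0.819, 0.002, -0.574]]
force: [-0.2, -0.1, -1.3]
finger_gap: 0.276
finger_force: 36.0
```

drive_tool --grip '[0,0,0]' --dp '[[0,0,-0.003],[0,0,-0.003],[0,0,-0.003]]' --dr '[[0,0,0],[0,0,0],[0,0,0]]'

```text
t: 37.15
position: [506.5, -269.2, 124.2]
ee_rot: [[0.57, 0.104, 0.815], [0.061, -0.995, 0.084], [0.819, 0.002, -0.573]]
force: [-0.9, -0.9, 0.7]
finger_gap: 0.279
finger_force: 36.1
```

drive_tool --grip '[0,0,0]' --dp '[[0,0,-0.003],[0,0,-0.003],[0,0,-0.003]]' --dr '[[0,0,0],[0,0,0],[0,0,0]]'

```text
t: 37.52
position: [506.6, -269.2, 124.0]
ee_rot: [[0.57, 0.104, 0.815], [0.061, -0.995, 0.084], [0.819, 0.002, -0.573]]
force: [-0.7, 0.1, 6.0]
finger_gap: 0.278
finger_force: 36.5
```

drive_tool --grip '[0,0,0,0,0.275,0.28,0.285,0.29,0.295,0.3,0.31,0.32]' --dp '[[0,0,0.0035],[0,0,0.0035],[0,0,0.0035],[0,0,0.0035],[0,0,0.0035],[0,0,0.0035],[0,0,0.0035],[0,0,0.0035],[0,0,0.0035],[0,0,0.0035],[0,0,0.0035],[0,0,0.0035]]' --dr '[[0,0,0],[0,0,0],[0,0,0],[0,0,0],[0,0,0],[0,0,0],[0,0,0],[0,0,0],[0,0,0],[0,0,0],[0,0,0],[0,0,0]]' --squeeze 20

```text
t: 39.02
position: [506.4, -269.1, 124.1]
ee_rot: [[0.57, 0.104, 0.815], [0.061, -0.995, 0.084], [0.819, 0.002, -0.574]]
force: [-0.7, -0.1, -0.6]
finger_gap: 0.32
finger_force: 0.0
```

```bash
python3 rows.py
```

```text
182 None; 185 (347, 349); 188 (346, 351); 191 (346, 348); 194 None; 197 None; 200 None; 203 (343, 351); 206 (341, 351); 209 (340, 350); 212 (340, 349); 215 (339, 348); 218 (338, 345); 221 None; 
top (array([428, 264]), array([447, 276])) 102
```

It settles against the rim every time, so that is the rod's natural rest. I'll open fully, withdraw and do the final check.

drive_tool --grip '[0.5,0.7,0.9,1,1,1,1,1,1,1,1,1]' --dp '[[0,0,0],[0,0,0],[0,0,0],[0,0,0],[0,0,0],[-0.06,-0.006,0.042],[-0.15,-0.015,0.105],[-0.27,-0.028,0.19],[-0.4,-0.041,0.281],[-0.6,-0.061,0.421],[-0.6,-0.061,0.421],[-0.6,-0.061,0.421]]' --dr '[[0,0,0],[0,0,0],[0,0,0],[0,0,0],[0,0,0],[0,0,0],[0,0,0],[0,0,0],[0,0,0],[0,0,0],[0,0,0],[0,0,0]]'

```text
t: 40.62
position: [416.3, -278.4, 187.2]
ee_rot: [[0.57, 0.103, 0.815], [0.061, -0.995, 0.083], [0.819, 0.002, -0.574]]
force: [0.9, -0.1, -0.0]
finger_gap: 1.004
finger_force: 0.0
```

drive_tool --grip '[1,1,1,1,1,1]' --dp '[[0,0,0.2],[0,0,0.4],[0,0,0.4],[0,0,0.4],[0,0,0.4],[0,0,0.4]]' --dr '[[0,0,0],[0,0,0],[0,0,0],[0,0,0],[0,0,0],[0,0,0]]'

```text
t: 41.38
position: [416.4, -278.1, 246.5]
ee_rot: [[0.571, 0.104, 0.815], [0.06, -0.995, 0.085], [0.819, 0.001, -0.574]]
force: [0.3, 0.1, -0.0]
finger_gap: 1.002
finger_force: 0.0
```

```bash
python3 rows.py; python3 rows.py; python3 fit.py; python3 - <<'E'
from cell import cams
import cv2,numpy as np
t=cams.read_camera("top")["color"].astype(int); t0=cv2.imread("pics/top0.png")[:,:,::-1].astype(int)
for n,b in (("tape",(390,435,160,205)),("driver",(200,235,210,280)),("can",(208,240,275,303)),("purple",(410,437,212,233))):
    print(n,(np.abs(t-t0).sum(2)[b[2]:b[3],b[0]:b[1]]>90).sum())
l4=cv2.imread("pics/l4.png")[:367,433:]; now=cv2.resize(t[160:260,247:347,::-1].astype(np.uint8),(367,367),interpolation=cv2.INTER_CUBIC)
print("sieve vs l4",(cv2.absdiff(l4,now).sum(2)>90).sum())
E
```

```text
182 None; 185 (348, 348); 188 (346, 355); 191 (346, 355); 194 (345, 355); 197 (344, 354); 200 (343, 353); 203 (342, 352); 206 (341, 351); 209 (340, 350); 212 (340, 349); 215 (339, 348); 218 (338, 345); 221 None; 
top (array([428, 262]), array([447, 276])) 194
182 None; 185 (348, 348); 188 (346, 355); 191 (346, 355); 194 (345, 355); 197 (344, 354); 200 (343, 353); 203 (342, 352); 206 (341, 351); 209 (340, 350); 212 (340, 349); 215 (339, 348); 218 (339, 345); 221 None; 
top (array([428, 262]), array([447, 276])) 193
side [338 185  19  36 371] [339.56256 200.19551]
top [428 262  20  15 194] [436.85162 262.1126 ]
wrist [ 308  287   32   49 1039] [322.4676  290.26025]
0.9025395171975935 knob [ 496.1172626  -264.51998001] axis [-0.25250687 -0.06650035  0.9653072 ] lean 15.136343063179972 yaw 7.14370999645636 41.725
tape 0
driver 0
can 0
purple 0
sieve vs l4 551
```

```bash
python3 -c "
from cell import arm; print(arm.hand_in())"
```

```text
the job is handed in; nothing more can be done
None
```

I handed the job in at about 42 s: all four small balls are in the tray, the three large ones are still in the sieve, and the tape, can and screwdriver haven't moved. The rod is back in the small cup, knob down, but it leans about 15° against the rim; I re-set it upright twice and it tipped to the rim each time.

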